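# Hang the reel pail on the drip stand

### The arm

A 6-joint arm with a two-finger parallel gripper is mounted at the origin on the work surface. World frame = base frame: x ahead of the robot, y to its left, z up, the work surface at z = 0. Lengths are in m, angles in rad, forces in N, time in s.
With the tool pointing down it reaches from about 0.35 to 0.875 m from the base axis. Payload 4.2 kg.
Tool frame: the origin (TCP) lies midway between the tips of the shut fingers; the grasp point (between the pads) lies 19 mm behind it; z points along the fingers, y is the line along which they close (so a half turn about z gives the same grasp; the last joint's range is limited). The gripper opens to 87 mm and grips with 3 to 60 N. Pads are 19 mm wide; open, the fingers measure 117 mm over their backs; the gripper's body (75 mm by 190 mm) begins 51 mm behind the grasp point.
Start: joints at [-0.978, 0.385, 0.008, 0, -1.194, -0.259], TCP at [0.205, -0.59, 0.223] pointing down, gripper open.
Joint ranges: [-3.14, 3.14], [-1.21, 2.06], [-1.07, 1.41], [-3.16, 2.05], [-2.99, -0.16], [-3.1, 3.1]. Speed limits (rad/s): [2.79, 2.79, 3.14, 3.14, 3.14, 3.14].

### API

Orientations are given as a unit quaternion [x, y, z, w].
In Python, from rig import * gives the robot as it stands.
- The arm moves only by the tool move_arm, never from a script. Its argument "deltas" is a list that holds one entry, the list of rows, each a list of 7 numbers: the shift along the tool's x, y, z in mm, then the turn, a rotation vector about the tool's x, y, z in rad, then the finger opening in mm, from 0 to 87. A call has 1 to 12 rows; each row is the pose to reach, as a shift and turn from the pose commanded when the call began, along the tool's axes at that moment; what a row does not reach only later rows make up. A row lasts 1/10 s, in which the tool goes at most 50 mm and 8.59 degrees, less where a joint would pass 70% of its speed; a pose out of reach is approached as far as the arm can. A call with a gripper value outside its range is refused whole. The fingers move at their own pace and stop on an object; "squeeze" is the grip in N (left out, the last holds). Time passes only in rows, so rows that repeat a pose let the fingers close. It gives the time, the measured TCP pose, the force, the opening and the grip force at its end, in the units of the state.
- state(): the state, without advancing time (a new reading comes with each control period).
- read_camera(name): name is "side" or "top" or "wrist"; returns a dict with "pixels" (420x560x3 uint8, red, green, blue), "fovy" (degrees; the focal length in pixels is half the picture's height over the tangent of half this angle, whatever the lens; pixels are square), "cx", "cy" (the principal point, pixels), "rvec" (rotation vector, rad) and "tvec" (3), from world to camera coordinates, as OpenCV has them. Camera axes: x right, y down, z forward; pixel columns grow to the right and rows downward; lengths in m; the calibration is good to about 2 mm. A picture is of the moment at which its call begins. There is no depth.
- hand_in(): hands the job in; it is judged then, once.
Trained networks look in a picture, given as the dict that the camera call returned (one of the last four; its "shot" number tells which), for a name from the list of things; names that differ only in an ending like _2 or _b are one class to them, and where a whole thing is asked for, a point or a joint stands for the part that bears it (a point fixed in the world has none). Each returns a list of dicts, best first, with "confidence" (0 to 1); they miss things now and then, are a little off and sometimes report something else, mostly with a low value. They report only what shows in the picture. A call takes as long as a camera call. They do not tell look-alikes from the thing itself.
- spot_in(picture, thing): "point" ([column, row] in pixels, amid what is visible of it).
- silhouettes(picture, thing): "region" (420x560 bool, what is visible of it) and "point" ([column, row] in pixels, amid what is visible of it).
- place_of(picture, thing): "point" ([column, row] in pixels: a listed point, or the origin of a listed thing).
The state is a dict: "t": time; "joints": joint angles; "dq": joint speeds; "joint_efforts": joint torques, N m; "ee_pos": TCP position; "eef_rot": TCP orientation; "contact_force": force on the tool from outside, world axes, zero at the start; "torque": the same for the moment, N m; "width": finger opening in m; "finger_force": force on a finger pad.
Only numpy, scipy, OpenCV 4.12 (cv2) and the standard library are available. Lean on these libraries where they do the work, as an engineer would, in place of code of your own. Each camera call takes 0.05 s, during which the arm holds its last target. There are 200 camera calls.

### The job

Stand the folded-down wire bail of the small steel pail upright while the pail stays on the desk, then lift the pail by its bail, with the reel in it, and hang it by the middle of the bail in the dip of the drip stand's hook. Ease it down gently until the hook carries the weight before you let go, do not drag or tip the pail, and leave the other things on the desk where they are.

Things in the scene. Friction and masses are not known exactly. Their poses are not given: they have to be found in the camera images.
- pail: small open stainless pail on the desk, 75 mm high, 84 mm wide at the foot, 89 mm at the mouth (93 over the rim bead: too wide to grip), about 0.2 kg. Origin: centre of its underside; z up; y is the line through the two bail pivots, 63 mm above the underside. The bail is folded down to its -x side, roughly towards the robot. Bail upright, its bar is 147 mm above the underside.
- bail: the pail's wire bail, a stirrup of 4.4 mm wire: side wires 103 mm apart, straight 74 mm top bar 84 mm from the pivots. Origin: middle of the pivot line; y along it, z towards the bar. Stiff pivots: it stays where left (0.3 N at the bar turns it). Upright, the window between rim and bar is 69 mm high. A gripped sleeve turns and creeps stiffly in the fingers: forced off its circle, it tips the pail.
- bail_top (a point): middle of the bail's top bar, on its axis; y along the bar, z outwards from the pivots (up when upright; level to 22 degrees below level when folded). From 10 to 36 mm either side of it the bar has a red grip sleeve 8.4 mm thick; the 20 mm between is bare wire for the hook. Folded, the bar is 25 mm or more clear of the pail's wall.
- reel: loose steel film reel, 73 mm in diameter and 40 mm high, about 0.12 kg, lying flat in the pail. Origin: centre of its underside, 3 mm above the pail's underside.
- stand: rigid drip stand fixed to the desk; white pan, x -75 to +115 mm, y +-75 mm, 12 mm high. Origin: underside of the pan, straight below the bottom of the hook's dip. A 6 mm rod hook lies in the plane y = 0, open to -x. Its height was set by the last user: the rod's axis in the dip is 200 to 220 mm above the desk, not measured, to be seen or felt for.
- stand_post (a point): foot of the stand's upright, on its axis, 95 mm along the stand's +x from the origin. From its top an arm runs level to x = +18 mm (its axis 10 mm above the dip's), then the dip at x = 0, then the upturned tip at x = -15 mm, its end 18 mm above the dip's axis. The bail goes over the tip from the -x side; hung, the bar's axis is 5 mm above the dip's axis.
- canister_a: grey film canister, 33 mm wide, 51 mm high, on the desk; origin under its centre. Leave alone.
- canister_b: as canister_a, elsewhere on the desk. Leave alone.
- loupe: black loupe, 50 mm wide, 49 mm high, on the desk; origin under its centre. Leave alone.
- jar: glass jar with aluminium screw lid, 68 mm wide, 92 mm high, on the desk; origin under its centre. Leave alone.
- opener: chrome cassette opener lying on the desk, 117 mm long (x), 34 mm wide, 9 mm high; origin under its middle. Leave alone.
Not all that is in view belongs to the job. Leave any pink or yellow look-alike of the pail alone.

How it is judged:
By the outcome, as a careful person would: the job done as asked, in the order asked, and still so for the second after the job is handed in, with the robot touching nothing.
It also fails if it takes over 67 s, if anything falls off the work surface, if the arm or the gripper's body presses on something with over 40 N, if the wrist force passes 120 N, or if a joint passes its speed limit or range.

## Working session

There is one attempt and no reset: what is moved stays moved. The work goes in short steps, Python scripts to look and compute and a tool call to move; the robot and the scene stay as the last step left them, time stands still between calls to the robot, and variables do not carry over. Pictures are saved under pics/ and viewed, at most 10 in all, crops included, and the job is handed in when it is done.

Besides the shell and the picture viewer there is one more tool, called in YAML: its name, and indented under it one key for each argument. move_arm: Moves the arm, as the interface text tells. Its arguments: {"type":"object","properties":{"deltas":{"type":"array","items":{"type":"array","items":{"type":"array","items":{"type":"number"}}}},"squeeze":{"type":"number"}},"required":["deltas"]}

```bash
ls; mkdir -p pics; cat > h.py <<'E'
from rig import *
import numpy as np, cv2
from scipy.spatial.transform import Rotation as R
def cam(n):
    p=read_camera(n); f=210/np.tan(np.radians(p["fovy"])/2)
    p["K"]=np.array([[f,0,p["cx"]],[0,f,p["cy"]],[0,0,1]]); p["Rm"]=cv2.Rodrigues(np.array(p["rvec"],float))[0]; p["t"]=np.array(p["tvec"],float).ravel(); return p
def ray(p,uv):
    d=p["Rm"].T@np.linalg.inv(p["K"])@np.array([uv[0],uv[1],1.]); return -p["Rm"].T@p["t"], d/np.linalg.norm(d)
def onz(p,uv,z):
    o,d=ray(p,uv); return o+d*(z-o[2])/d[2]
def tri(*prs):
    A=np.zeros((3,3));b=np.zeros(3);rs=[ray(p,u) for p,u in prs]
    for o,d in rs:
        M=np.eye(3)-np.outer(d,d);A+=M;b+=M@o
    x=np.linalg.solve(A,b); return x,[float(np.linalg.norm((np.eye(3)-np.outer(d,d))@(x-o))) for o,d in rs]
def proj(p,X):
    c=p["Rm"]@np.asarray(X,float)+p["t"]; q=p["K"]@c; return q[:2]/q[2]
def save(p,n,crop=None,s=1):
    im=p["pixels"][:,:,::-1]
    if crop: im=im[crop[1]:crop[3],crop[0]:crop[2]]
    cv2.imwrite(n,cv2.resize(np.ascontiguousarray(im),None,fx=s,fy=s,interpolation=cv2.INTER_CUBIC))
E
python3 - <<'E'
from h import *
np.set_printoptions(precision=4,suppress=True)
T=cam("top");S=cam("side")
im=np.hstack([T["pixels"],S["pixels"]])[:,:,::-1]
save(T,"pics/top.png",s=1.4);save(S,"pics/side.png",s=1.4)
for p,n in((T,"top"),(S,"side")):
    print(n,-p["Rm"].T@p["t"],p["fovy"])
    for th in ["pail","bail","bail_top","stand","stand_post","reel","canister_a","loupe","jar","opener"]:
        print(th,[(np.round(r["point"],1).tolist(),round(r["confidence"],2),onz(p,r["point"],0).round(3)[:2].tolist()) for r in place_of(p,th)])
print(state())
E
```

```text
pics
top [0.3707 0.0166 1.1669] 50.51608170195282
pail [([427.9, 189.7], 0.97, [0.639, -0.406]), ([375.8, 165.9], 0.9, [0.703, -0.266]), ([376.0, 215.2], 0.84, [0.567, -0.264]), ([405.8, 280.6], 0.74, [0.396, -0.338])]
bail [([435.5, 181.5], 0.59, [0.663, -0.427]), ([376.7, 215.3], 0.55, [0.566, -0.265]), ([416.8, 278.6], 0.46, [0.402, -0.367]), ([377.8, 155.8], 0.45, [0.731, -0.272])]
bail_top [([389.1, 244.5], 0.79, [0.489, -0.297]), ([425.3, 279.0], 0.74, [0.401, -0.389]), ([448.6, 174.7], 0.7, [0.682, -0.464]), ([387.9, 147.9], 0.61, [0.755, -0.3])]
stand [([192.6, 192.1], 0.65, [0.619, 0.227])]
stand_post [([193.7, 162.0], 0.87, [0.702, 0.228])]
reel [([380.4, 216.1], 0.65, [0.565, -0.275])]
canister_a [([434.2, 231.0], 0.56, [0.527, -0.418]), ([281.1, 198.3], 0.51, [0.607, -0.01])]
loupe []
jar [([113.4, 240.3], 0.86, [0.486, 0.427])]
opener [([278.7, 168.7], 0.87, [0.689, -0.002])]
side [ 0.5352 -0.6652  0.9498] 53.176871159922676
pail [([325.2, 385.2], 0.92, [0.644, -0.409]), ([342.0, 318.9], 0.92, [0.702, -0.262]), ([284.6, 320.1], 0.74, [0.566, -0.258]), ([208.8, 359.3], 0.
[... 653 characters left out ...]
.3, 234.3], 0.86, [0.478, -0.006])]
jar [([247.4, 132.5], 0.91, [0.479, 0.409]), ([248.8, 325.0], 0.64, [0.481, -0.265]), ([322.9, 228.2], 0.63, [0.687, 0.003])]
opener [([325.0, 227.9], 0.82, [0.693, 0.004])]
{'t': 1.1, 'joints': array([-0.9784,  0.3847,  0.0079, -0.    , -1.194 , -0.2586]), 'dq': array([-0.0007, -0.0002, -0.0002,  0.0001,  0.0003, -0.0017]), 'joint_efforts': array([ -0.0001, -39.0475,  18.7621,   4.2243,   0.0155,  -0.    ]), 'ee_pos': array([ 0.2048, -0.5905,  0.2225]), 'eef_rot': array([-0.1661,  0.9861, -0.    ,  0.    ]), 'contact_force': array([-0.6703, -0.151 , -0.0991]), 'torque': array([ 0.011 , -0.0047,  0.003 ]), 'finger_force': 0.0, 'width': 0.08671310208710532}
```

View pics/top.png

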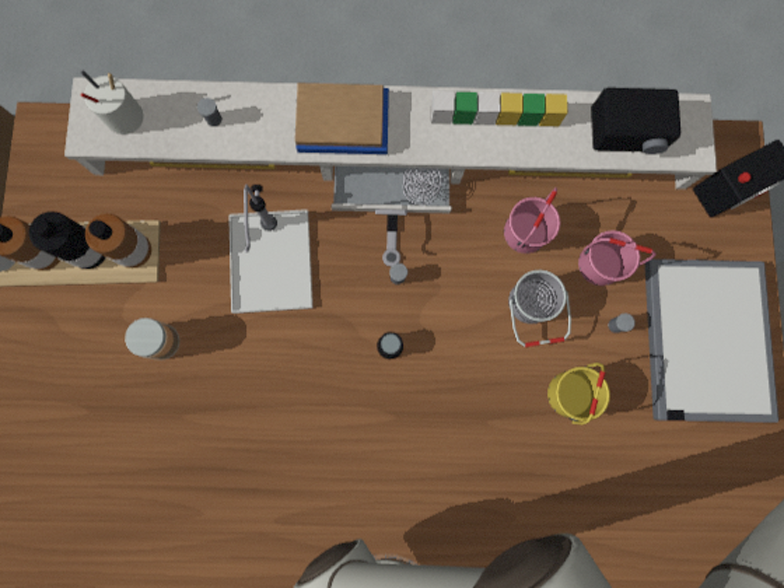

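View pics/side.png

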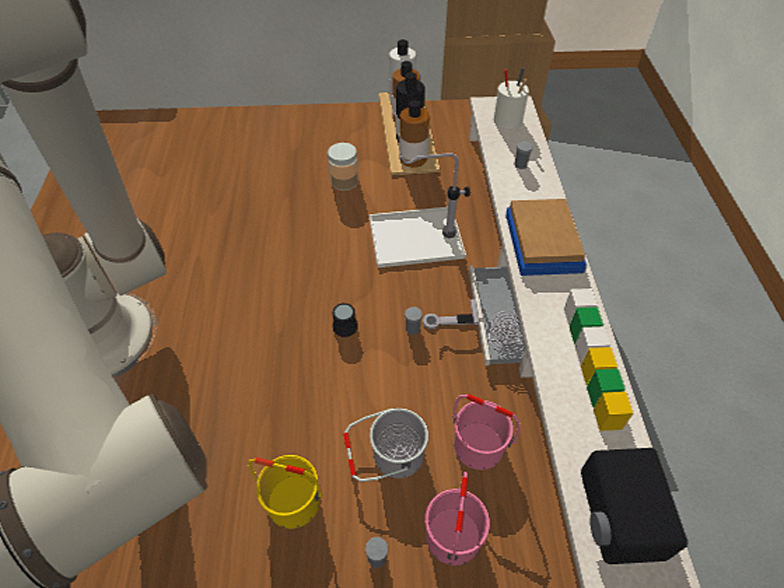

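The job's pail is the steel one at top (376,215) / side (285,320), with a steel bail towards the robot and the reel in it. The look-alikes are pink at top (428,190) and (376,166), and yellow at (406,281). I'll confirm it in an enlarged crop and measure.

```bash
python3 - <<'E'
from h import *
np.set_printoptions(precision=4,suppress=True)
T=cam("top");S=cam("side")
def crop(p,x0,y0,x1,y1):
    return cv2.resize(np.ascontiguousarray(p["pixels"][y0:y1,x0:x1,::-1]),(400,300),interpolation=cv2.INTER_CUBIC)
cv2.imwrite("pics/c1.png",np.vstack([np.hstack([crop(T,340,180,440,255),crop(S,220,270,320,345)]),np.hstack([crop(T,150,120,250,195+0),crop(S,250,95,350,170)])]))
def reds(p,x0,y0,x1,y1):
    im=p["pixels"].astype(int); m=((im[...,0]>110)&(im[...,1]<70)&(im[...,2]<70)).astype(np.uint8)
    k=np.zeros_like(m);k[y0:y1,x0:x1]=m[y0:y1,x0:x1]
    n,l,s,c=cv2.connectedComponentsWithStats(k)
    return [c[i] for i in range(1,n) if s[i,4]>8]
a=reds(T,370,235,412,252);b=reds(S,240,300,258,348)
print(a,b)
# top: larger col = -y ; side: larger row = -y
a.sort(key=lambda q:q[0]);b.sort(key=lambda q:q[1])
L=[tri((T,u),(S,v)) for u,v in zip(a,b)];print(L)
for th in ["pail","reel","stand","bail_top"]:
    for p in (T,S):
        print(th,[np.round(r["point"],1).tolist() for r in place_of(p,th)][:4])
for c in [(230,213),(308,210),(312,305),(233,312)]:
    print("pan top",onz(T,(c[0]/1.4,c[1]/1.4),.012)[:2])
r=silhouettes(T,"stand"); 
E
```

```text
[array([397.3438, 242.5312]), array([379.8667, 245.1   ])] [array([247.5854, 314.3171]), array([250.9767, 333.2558])]
[(array([ 0.4816, -0.2602,  0.0484]), [0.0006689563082898504, 0.0006689563082900279]), (array([ 0.4889, -0.3048,  0.0483]), [0.0006822556647500659, 0.0006822556647500937])]
pail [[377.7, 164.3], [403.8, 279.3], [378.7, 215.4], [427.4, 188.4]]
pail [[321.9, 383.6], [287.1, 323.0], [211.2, 357.2], [340.1, 320.0]]
reel [[379.9, 215.6], [192.2, 190.7]]
reel [[287.0, 319.7]]
stand [[196.4, 193.9], [376.9, 213.0]]
stand [[287.1, 168.0]]
bail_top [[386.1, 243.1], [448.6, 171.9], [424.4, 281.1], [390.0, 146.9]]
bail_top [[199.7, 332.8], [327.3, 359.5], [349.5, 289.4], [282.6, 322.7]]
pan top [0.7245 0.3063]
pan top [0.734  0.1574]
pan top [0.5493 0.1424]
pan top [0.5331 0.2888]
```

View pics/c1.png

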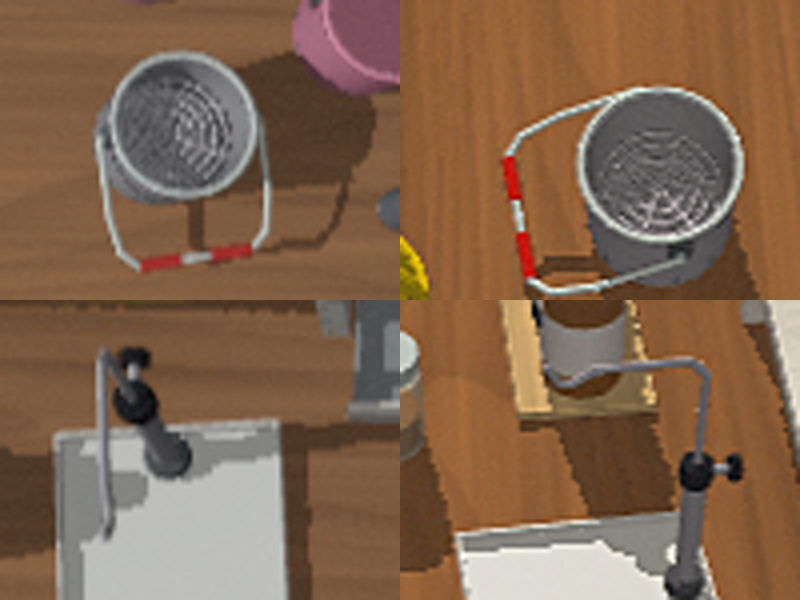

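Confirmed: the steel pail, with the reel visible in it, has its bail bar at top crop (195,257). The hook tip is at top px (176.8,178) and side px (287,110.5). The arm elbow is at top (176,133) and side (326,112.5).

```bash
cat >> h.py <<'E'
def pose(pitch,yaw):  # pitch: angle below level of tool z, heading yaw; tool y roughly -heading
    h=np.array([np.cos(yaw),np.sin(yaw),0]);Z=np.array([0,0,1.])
    z=np.cos(pitch)*h-np.sin(pitch)*Z; y=-(np.sin(pitch)*h+np.cos(pitch)*Z); x=np.cross(y,z)
    return np.array([x,y,z]).T
def row(G,pitch,yaw,p0,R0):  # G grasp point world
    M=pose(pitch,yaw); t=np.asarray(G)+M[:,2]*.019
    return np.r_[R0.T@(t-p0)*1e3,R.from_matrix(R0.T@M).as_rotvec()]
def now():
    s=state(); return s,np.array(s["ee_pos"]),R.from_quat(s["eef_rot"]).as_matrix()
E
python3 - <<'E'
from h import *
np.set_printoptions(precision=4,suppress=True)
T=cam("top");S=cam("side")
print("tip",tri((T,(176.75,178.25)),(S,(287,110.5))))
print("elbow",tri((T,(176,133)),(S,(326.25,112.5))))
print("rimcentre",onz(T,(385.7,210.7),.075),onz(S,(220+(660-400)/4,270+160/4),.075))
# stand model check: fit x,y,yaw,h
from scipy.optimize import least_squares
obs=[(T,(176.75,178.25),"tip"),(S,(287,110.5),"tip"),(S,(293,115.75),"dip")]+[(T,(a/1.4,b/1.4),c) for a,b,c in [(230,213,(.115,.075)),(308,210,(.115,-.075)),(312,305,(-.075,-.075)),(233,312,(-.075,.075))]]
cs=lambda x,y:(250+(x-400)/4,95+(y-300)/4)
obs+=[(S,cs(460,533),(-.075,.075)),(S,(370/1.4,212/1.4),(-.075,.075)),(S,(380/1.4,267/1.4),(-.075,-.075)),(S,(466/1.4,258/1.4),(.115,-.075))]
def f(q):
    x,y,a,h=q;r=[]
    for p,uv,k in obs:
        l={"tip":(-.015,0,h+.017),"dip":(0,0,h-.002)}.get(k) or (*k,.012)
        r+=list(proj(p,[x+np.cos(a)*l[0]-np.sin(a)*l[1],y+np.sin(a)*l[0]+np.cos(a)*l[1],l[2]])-np.array(uv))
    return r
o=least_squares(f,[.615,.222,.087,.21],loss="soft_l1");print("stand x y yaw h",o.x,np.round(o.fun.reshape(-1,2) if o.fun.ndim else 0,1))
s,p,R0=now()
# sleeve +y
yaw=np.radians(9.3);G=np.array([.4816,-.2602,.0484]);h=np.array([np.cos(yaw),np.sin(yaw),0])
pit=np.radians(55)
for back,dz in ((.06,.12),(.05,.07),(0,0)):
    g=G-np.array([0,0,0])-back*pose(pit,yaw)[:,2]+[0,0,dz]
    print(row(g,pit,yaw,p,R0))
E
```

```text
tip (array([0.5978, 0.2192, 0.2394]), [0.00013324668260948253, 0.00013324668260958204])
elbow (array([0.7057, 0.2313, 0.2187]), [0.00027244846216741854, 0.00027244846216719016])
rimcentre [ 0.566  -0.2701  0.075 ] [ 0.5655 -0.2665  0.075 ]
stand x y yaw h [0.6145 0.2219 0.0816 0.2205] [[-0.5 -0.7]
 [ 0.6  0.2]
 [ 0.   0.1]
 [ 0.1  0.5]
 [ 0.3 -0.4]
 [ 0.5  1.3]
 [-0.7 -0.2]
 [-0.5  0.9]
 [ 0.3  2.7]
 [-1.3 -1. ]
 [ 0.5 -1. ]]
[-346.5843  225.3454   20.5372    0.5067   -0.4264   -1.3525]
[-352.2383  224.3628   78.7284    0.5067   -0.4264   -1.3525]
[-380.5011  219.4613  189.6845    0.5067   -0.4264   -1.3525]
```

```bash
python3 - <<'E'
from h import *
np.set_printoptions(precision=3,suppress=True)
T=cam("top");S=cam("side")
print("yellow bar",tri((T,(425.3,279.5)),(S,(199,333))))
s,p,R0=now()
yaw=np.radians(-10);pit=np.radians(55);G=np.array([.4816,-.2602,.0484])
d=pose(pit,yaw)[:,2]
r=row(G-.07*d+[0,0,.14],pit,yaw,p,R0);print(r, p+R0@r[:3]/1e3)
E
```

```text
yellow bar (array([ 0.394, -0.338,  0.147]), [0.0022913683279865626, 0.002291368327986646])
[-344.18   235.588   -7.625    0.552   -0.324   -1.028] [ 0.453 -0.255  0.23 ]
```

move_arm:
  deltas:
    - [[-60, 40, -40, 0.1, -0.05, -0.17, 60], [-115, 78, -45, 0.18, -0.1, -0.34, 40], [-172, 118, -40, 0.27, -0.16, -0.51, 36], [-230, 157, -30, 0.36, -0.21, -0.68, 36], [-287, 196, -20, 0.46, -0.27, -0.85, 36], [-344, 236, -8, 0.552, -0.324, -1.028, 36], [-344, 236, -8, 0.552, -0.324, -1.028, 36], [-344, 236, -8, 0.552, -0.324, -1.028, 36], [-344, 236, -8, 0.552, -0.324, -1.028, 36], [-344, 236, -8, 0.552, -0.324, -1.028, 36], [-344, 236, -8, 0.552, -0.324, -1.028, 36], [-344, 236, -8, 0.552, -0.324, -1.028, 36]]

```text
t: 3.05
ee_pos: [0.4525, -0.2554, 0.231]
eef_rot: [-0.613, 0.731, -0.231, 0.193]
contact_force: [-0.5, -0.7, 0.7]
width: 0.0361
finger_force: 0.0
```

move_arm:
  deltas:
    - [[0, 27, 38, 0, 0, 0, 36], [0, 54, 76, 0, 0, 0, 36], [0, 80, 115, 0, 0, 0, 36], [0, 80, 125, 0, 0, 0, 36], [0, 80, 135, 0, 0, 0, 36], [0, 80, 135, 0, 0, 0, 36]]

```text
t: 3.65
ee_pos: [0.4633, -0.262, 0.0722]
eef_rot: [-0.612, 0.731, -0.228, 0.196]
contact_force: [-0.6, -0.2, 0.9]
width: 0.0361
finger_force: 0.0
```

```bash
python3 - <<'E'
from h import *
np.set_printoptions(precision=3,suppress=True)
S=cam("side");T=cam("top");W=cam("wrist")
def crop(p,x0,y0,x1,y1):
    return cv2.resize(np.ascontiguousarray(p["pixels"][y0:y1,x0:x1,::-1]),(400,300),interpolation=cv2.INTER_CUBIC)
cv2.imwrite("pics/c2.png",np.hstack([crop(S,200,270,320,360),crop(W,0,0,560,420)]))
s,p,R0=now();print(p,s["joints"],row([.4816,-.2602,.0484],np.radians(55),np.radians(-10),p,R0))
E
```

```text
[ 0.463 -0.261  0.074] [-0.34   0.258 -0.583 -0.693 -0.161  0.821] [-3.416 -0.195 50.689 -0.003  0.008 -0.   ]
```

View pics/c2.png

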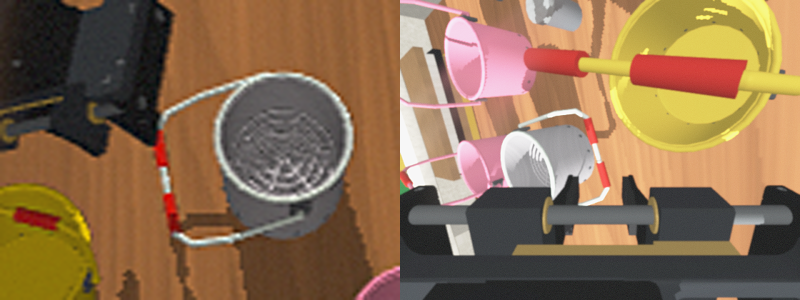

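The side crop shows the fingers behind and above the bar, in line with the +y sleeve. Wrist joint 5 is at its limit, so I'll go in at a steeper pitch of 65°.

```bash
python3 - <<'E'
from h import *
np.set_printoptions(precision=3,suppress=True)
s,p,R0=now();G=np.array([.4816,-.2602,.0484])
for P,Y,b in((65,-10,.05),(65,-10,.02),(65,-10,0)):
    P,Y=np.radians([P,Y]);print(row(G-b*pose(P,Y)[:,2],P,Y,p,R0))
E
```

```text
[-3.792 -5.732  1.178 -0.178  0.008  0.   ]
[-3.567 -0.431 30.705 -0.178  0.008  0.   ]
[-3.417  3.103 50.39  -0.178  0.008  0.   ]
```

move_arm:
  deltas:
    - [[-2, -3, 1, -0.09, 0, 0, 32], [-4, -6, 1, -0.178, 0.008, 0, 28], [-4, -6, 1, -0.178, 0.008, 0, 28], [-4, -3, 16, -0.178, 0.008, 0, 28], [-4, 0, 31, -0.178, 0.008, 0, 28], [-3, 1, 41, -0.178, 0.008, 0, 28], [-3, 3, 50, -0.178, 0.008, 0, 28], [-3, 3, 50, -0.178, 0.008, 0, 28]]

```text
t: 4.6
ee_pos: [0.4899, -0.2652, 0.0339]
eef_rot: [-0.629, 0.747, -0.16, 0.143]
contact_force: [0.1, -0.8, -0.2]
width: 0.028
finger_force: 0.0
```

```bash
python3 - <<'E'
from h import *
np.set_printoptions(precision=3,suppress=True)
S=cam("side");T=cam("top")
def crop(p,x0,y0,x1,y1):
    return cv2.resize(np.ascontiguousarray(p["pixels"][y0:y1,x0:x1,::-1]),(400,300),interpolation=cv2.INTER_CUBIC)
cv2.imwrite("pics/c3.png",np.hstack([crop(S,210,280,310,355),crop(T,330,180,450,270)]))
s,p,R0=now();print(s["joints"],p,s["contact_force"],R0[:,2])
# swing plan: bail angle th above level(-10->95)
yb=np.radians(9.3);hx=np.array([np.cos(yb),np.sin(yb),0]);hy=np.array([-hx[1],hx[0],0])
O=np.array([.566,-.2695,.063])+.023*hy
for th,P,Y in [(-10,65,-10),(0,65,-10),(12,65,-8),(24,66,-6),(36,68,-4),(48,70,-2),(60,74,0),(72,78,3),(84,84,6),(92,90,9),(94,90,9.3)]:
    g=O+.084*(-np.cos(np.radians(th))*hx+np.sin(np.radians(th))*np.array([0,0,1]))
    print(th,row(g,np.radians(P),np.radians(Y),p,R0).round(3).tolist())
E
```

```text
[-0.237  0.379 -0.605 -0.249 -0.161  0.303] [ 0.49  -0.265  0.034] [-0.209  0.439  0.258] [ 0.415 -0.06  -0.908]
-10 [-3.256, 2.71, 2.246, 0.003, 0.013, 0.001]
0 [-3.01, -2.316, -11.505, 0.003, 0.013, 0.001]
12 [-4.085, -11.213, -26.62, 0.003, -0.001, -0.03]
24 [-6.295, -22.528, -39.61, -0.014, -0.016, -0.062]
36 [-9.522, -35.754, -49.926, -0.05, -0.028, -0.094]
48 [-13.643, -50.618, -57.119, -0.085, -0.04, -0.127]
60 [-18.375, -65.794, -60.964, -0.154, -0.048, -0.161]
72 [-23.641, -81.219, -61.283, -0.224, -0.059, -0.213]
84 [-28.919, -95.582, -58.256, -0.328, -0.062, -0.267]
92 [-32.184, -104.015, -54.653, -0.431, -0.059, -0.322]
94 [-33.131, -106.461, -53.341, -0.431, -0.06, -0.327]
```

View pics/c3.png

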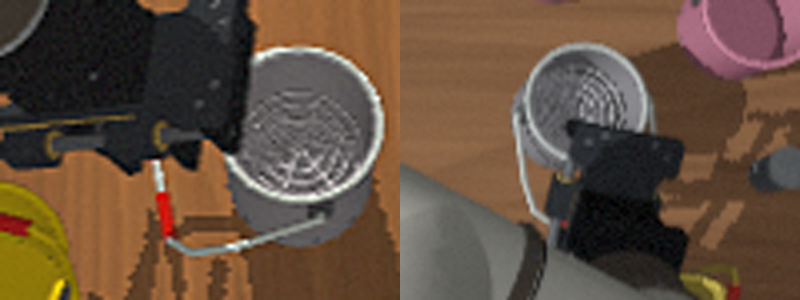

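move_arm:
  deltas:
    - [[-3, 2, 0, 0, 0, 0, 20], [-3, 0, -6, 0, 0, 0, 20], [-3, -3, -12, 0, 0, 0, 20], [-3, -7, -19, 0, 0, -0.015, 20], [-4, -11, -27, 0, 0, -0.03, 20], [-5, -17, -33, -0.007, -0.008, -0.046, 20], [-6, -22, -40, -0.014, -0.016, -0.062, 20], [-8, -29, -45, -0.03, -0.022, -0.078, 20], [-9, -36, -50, -0.05, -0.028, -0.094, 20], [-11, -43, -54, -0.068, -0.034, -0.11, 20], [-14, -51, -57, -0.085, -0.04, -0.127, 20]]

```text
t: 5.8
ee_pos: [0.5139, -0.2559, 0.1079]
eef_rot: [-0.684, 0.708, -0.124, 0.12]
contact_force: [-1.0, 0.1, -0.2]
width: 0.0198
finger_force: 0.4
```

```bash
python3 - <<'E'
from h import *
np.set_printoptions(precision=3,suppress=True)
S=cam("side");T=cam("top")
def crop(p,x0,y0,x1,y1):
    return cv2.resize(np.ascontiguousarray(p["pixels"][y0:y1,x0:x1,::-1]),(400,300),interpolation=cv2.INTER_CUBIC)
cv2.imwrite("pics/c4.png",np.hstack([crop(S,210,260,330,350),crop(T,330,180,450,270)]))
s,p,R0=now();print(s["joints"],p,s["contact_force"],R0[:,2])
yb=np.radians(9.3);hx=np.array([np.cos(yb),np.sin(yb),0]);hy=np.array([-hx[1],hx[0],0])
O=np.array([.566,-.2695,.063])+.023*hy
for th,P,Y in [(48,70,-2),(54,72,-1),(60,74,0),(66,76,1),(72,78,3),(78,81,4.5),(84,84,6),(90,88,8),(92,90,9.3)]:
    g=O+.084*(-np.cos(np.radians(th))*hx+np.sin(np.radians(th))*np.array([0,0,1]))
    print(th,row(g,np.radians(P),np.radians(Y),p,R0).round(3).tolist())
E
```

```text
[-0.216  0.292 -0.464 -0.135 -0.472  0.292] [ 0.516 -0.256  0.109] [-1.375 -0.409 -0.286] [ 0.344 -0.013 -0.939]
48 [-0.045, 2.746, 0.337, -0.003, -0.001, 0.001]
54 [-1.475, -4.788, -2.565, -0.037, -0.007, -0.015]
60 [-2.989, -12.564, -4.608, -0.072, -0.012, -0.032]
66 [-4.571, -20.489, -5.772, -0.107, -0.016, -0.049]
72 [-6.274, -28.467, -6.045, -0.142, -0.025, -0.083]
78 [-7.921, -36.087, -5.482, -0.194, -0.03, -0.109]
84 [-9.555, -43.587, -4.06, -0.246, -0.033, -0.135]
90 [-11.108, -50.565, -1.893, -0.316, -0.035, -0.171]
92 [-11.565, -52.63, -1.07, -0.35, -0.036, -0.194]
```

View pics/c4.png

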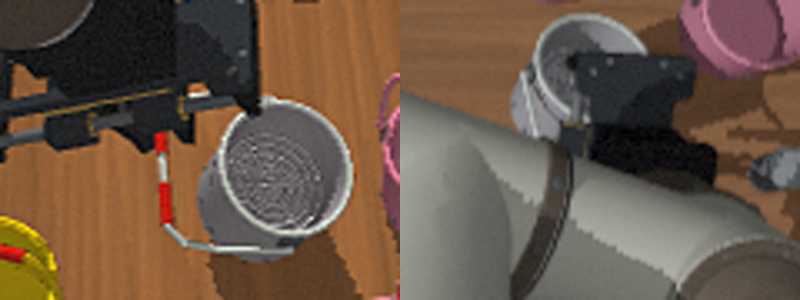

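```bash
python3 - <<'E'
from h import *
np.set_printoptions(precision=3,suppress=True)
S=cam("side");T=cam("top");W=cam("wrist")
def crop(p,x0,y0,x1,y1,sz):
    return cv2.resize(np.ascontiguousarray(p["pixels"][y0:y1,x0:x1,::-1]),sz,interpolation=cv2.INTER_CUBIC)
a=np.hstack([crop(S,235,275,335,350,(480,360)),crop(W,0,0,560,420,(320,240)) if 0 else crop(T,350,175,417,225+0,(320,240*1)) if 0 else np.vstack([crop(T,360,180,410,217,(320,240)),crop(W,0,0,560,390,(320,120))])])
W2=crop(W,0,0,560,420,(320,240)); T2=crop(T,350,180,430,240,(480,240))
cv2.imwrite("pics/c5.png",np.vstack([np.hstack([a[:,:480],np.zeros((360,320,3),np.uint8)]),np.hstack([T2,W2])]))
im=cv2.imread("pics/c5.png"); im[0:360,480:800]=crop(S,270,275,330,342,(320,360)); cv2.imwrite("pics/c5.png",im)
for p in(T,S):
    for th in("pail","reel","bail_top"):
        print(th,[(np.round(r["point"],1).tolist(),round(r["confidence"],2)) for r in place_of(p,th)])
print(state()["contact_force"],state()["finger_force"])
E
```

```text
pail [([376.8, 166.5], 0.94), ([406.6, 281.1], 0.77), ([429.9, 189.0], 0.72), ([379.2, 214.5], 0.69)]
reel [([381.2, 210.9], 0.43)]
bail_top [([388.9, 147.9], 0.65), ([450.5, 173.8], 0.62)]
pail [([283.9, 319.5], 0.78), ([342.9, 318.0], 0.75), ([320.4, 383.8], 0.66), ([209.3, 361.6], 0.57), ([321.7, 226.9], 0.43)]
reel [([288.2, 316.4], 0.8)]
bail_top [([347.4, 289.6], 0.66), ([329.0, 359.4], 0.65), ([197.7, 329.7], 0.55), ([324.2, 228.3], 0.55), ([255.0, 313.1], 0.51)]
[-0.496  0.481  0.703] 0.5041793547570705
```

View pics/c5.png

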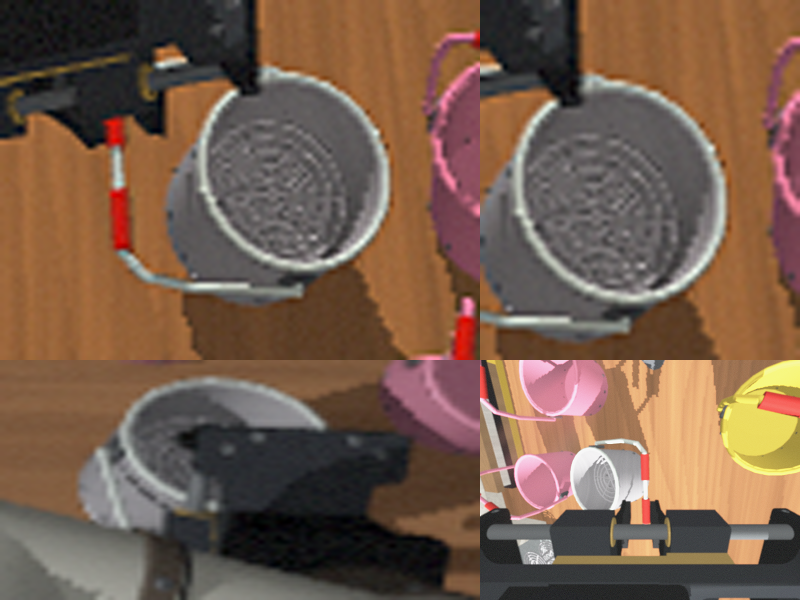

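The pail is tilted about 20° towards +x. Its foot is unmoved, and the bar has slid along the lower finger. Before backing off I'll locate the bar from its red sleeve, using its known vertical plane.

```bash
cat >> h.py <<'E'
PC=np.array([.566,-.2695,0]);yb=np.radians(9.3);hx=np.array([np.cos(yb),np.sin(yb),0]);hy=np.array([-hx[1],hx[0],0]);ZZ=np.array([0,0,1.])
def reds(p,x0,y0,x1,y1):
    im=p["pixels"].astype(int); m=((im[...,0]>110)&(im[...,1]<70)&(im[...,2]<70)).astype(np.uint8)
    k=np.zeros_like(m);k[y0:y1,x0:x1]=m[y0:y1,x0:x1]
    n,l,s,c=cv2.connectedComponentsWithStats(k)
    return [(c[i],s[i]) for i in range(1,n) if s[i,4]>8]
def onplane(p,uv,v): # (along hx, z) relative pail centre, plane hy=v
    o,d=ray(p,uv); k=(v-(o-PC)@hy)/(d@hy); X=o+k*d; return np.array([(X-PC)@hx,X[2]])
def grasp_rel(p,R0):
    g=p-.019*R0[:,2]; return np.array([(g-PC)@hx,(g-PC)@hy,g[2]])
E
python3 - <<'E'
from h import *
np.set_printoptions(precision=3,suppress=True)
S=cam("side");s,p,R0=now()
for c,st in reds(S,235,285,285,345): print(c,st,onplane(S,c,-.0225),onplane(S,c,.0225))
print("grasp rel",grasp_rel(p,R0),R0.T@np.r_[0,0,1])
# reverse rows
O=PC+[0,0,.063]+.023*hy
for th,P,Y in [(42,69,-3),(30,67,-5),(18,65.5,-7),(6,65,-9),(0,65,-9)]:
    g=O+.084*(-np.cos(np.radians(th))*hx+np.sin(np.radians(th))*ZZ)
    print(th,row(g,np.radians(P),np.radians(Y),p,R0).round(3).tolist())
E
```

```text
[257.478 302.391] [256 300   4   6  23] [-0.062  0.193] [-0.057  0.099]
[258.633 320.612] [257 315   5  12  49] [-0.063  0.107] [-0.059  0.002]
grasp rel [-0.056  0.023  0.124] [-0.001 -0.34  -0.94 ]
42 [1.587, 7.336, 2.677, 0.019, 0.006, 0.015]
30 [3.896, 21.031, 12.565, 0.054, 0.02, 0.048]
18 [5.609, 32.595, 25.228, 0.08, 0.033, 0.08]
6 [6.63, 41.667, 40.138, 0.089, 0.047, 0.112]
0 [6.727, 45.078, 48.241, 0.089, 0.047, 0.112]
```

move_arm:
  deltas:
    - [[0.5, 3, -1, 0, 0, 0, 20], [1, 6, -2, 0, 0, 0, 20], [1.5, 8, -3, 0, 0, 0, 20], [2, 11, -4, 0, 0, 0, 20], [2, 11, -4, 0, 0, 0, 20]]

```text
t: 6.9
ee_pos: [0.5014, -0.2575, 0.1066]
eef_rot: [-0.684, 0.709, -0.124, 0.12]
contact_force: [-1.0, 0.4, -0.2]
width: 0.0202
finger_force: 0.6
```

```bash
cat > look.py <<'E'
from h import *
np.set_printoptions(precision=3,suppress=True)
S=cam("side");T=cam("top");s,p,R0=now()
for c,st in reds(S,235,265,300,345): print("red",c,st[4],onplane(S,c,-.0225),onplane(S,c,.0225))
print("grasp rel",grasp_rel(p,R0),"z",R0[:,2],s["contact_force"],s["finger_force"],s["joints"])
for pc in(T,S):
    for th in("pail","reel"):
        print(th,[np.round(r["point"],1).tolist() for r in place_of(pc,th)])
# rim ellipse in side: bright pixels
im=S["pixels"].astype(int);m=(im.min(2)>185);m[:270]=0;m[350:]=0;m[:,:255]=0;m[:,330:]=0
ys,xs=np.nonzero(m);print("rim px",len(xs), xs.min() if len(xs) else 0,xs.max() if len(xs) else 0,ys.min() if len(xs) else 0,ys.max() if len(xs) else 0)
r=[q for q in silhouettes(S,"pail") if 265<q["point"][0]<315 and 295<q["point"][1]<335]
for q in r[:1]:
    ys,xs=np.nonzero(q["region"]);print("sil side x",xs.min(),xs.max(),"y",ys.min(),ys.max(),q["point"])
E
python3 look.py
```

```text
red [252.368 302.737] 19 [-0.071  0.196] [-0.069  0.102]
red [255.    319.106] 47 [-0.07   0.118] [-0.067  0.015]
grasp rel [-0.068  0.023  0.125] z [ 0.341 -0.012 -0.94 ] [-0.311  0.178 -0.139] 0.4669982101768255 [-0.227  0.28  -0.485 -0.145 -0.469  0.309]
pail [[376.0, 166.4], [376.8, 214.8], [428.8, 188.0], [407.9, 277.8]]
reel [[377.6, 210.9], [282.6, 195.3]]
pail [[286.2, 323.0], [208.9, 359.9], [341.0, 320.7], [323.2, 384.7]]
reel [[287.6, 320.9]]
rim px 112 267 307 291 333
sil side x 251 307 y 290 340 [290.1, 318.6]
```

move_arm:
  deltas:
    - [[-0.5, -4, -2, 0, 0, 0, 20], [-1, -8, -4.5, 0, 0, 0, 20], [-2, -12, -6, 0, 0, 0, 20], [-2.5, -15.5, -8, 0, 0, 0, 20], [-3, -20, -9, 0, 0, 0, 20], [-4, -24, -10.5, 0, 0, 0, 20], [-4.5, -28, -11.5, 0, 0, 0, 20], [-5, -32, -12, 0, 0, 0, 20], [-5, -32, -12, 0, 0, 0, 20]]

```text
t: 8.15
ee_pos: [0.5291, -0.2534, 0.1293]
eef_rot: [-0.684, 0.708, -0.125, 0.121]
contact_force: [-0.1, 0.7, 0.9]
width: 0.0196
finger_force: 0.0
```

```bash
python3 look.py
```

```text
red [264.167 294.333] 12 [-0.047  0.221] [-0.042  0.131]
red [266.553 310.128] 47 [-0.045  0.15 ] [-0.039  0.051]
grasp rel [-0.041  0.023  0.147] z [ 0.341 -0.012 -0.94 ] [ 0.013  0.094 -0.031] 0.0 [-0.204  0.279 -0.423 -0.115 -0.528  0.258]
pail [[403.2, 279.2], [378.6, 167.6], [427.3, 187.7], [376.7, 214.6]]
reel [[375.8, 213.9], [436.5, 235.0], [377.1, 212.1]]
pail [[284.9, 322.0], [342.5, 320.0], [320.7, 383.7], [208.1, 359.1]]
reel [[285.3, 322.3]]
rim px 85 265 306 291 328
sil side x 265 306 y 289 339 [283.7, 302.7]
```

move_arm:
  deltas:
    - [[-1, -5, -1, 0, 0, 0, 20], [-2, -10, -1, 0, 0, 0, 20], [-3, -15, -1, 0, 0, 0, 20], [-3.5, -20, -0.5, 0, 0, 0, 20], [-4.5, -25, 0, 0, 0, 0, 20], [-5.5, -30, 1, 0, 0, 0, 20], [-6.5, -34, 2, 0, 0, 0, 20], [-6.5, -34, 2, 0, 0, 0, 20]]

```text
t: 9.3
ee_pos: [0.5618, -0.2479, 0.1386]
eef_rot: [-0.684, 0.709, -0.124, 0.12]
contact_force: [0.0, -1.0, 0.5]
width: 0.0205
finger_force: 0.0
```

```bash
cat >> look.py <<'E'
im=S["pixels"][255:345,235:355,::-1];im2=T["pixels"][170:260,330:450,::-1]
cv2.imwrite("pics/l%d.png"%int(state()["t"]*100),np.hstack([cv2.resize(np.ascontiguousarray(q),(400,300),interpolation=cv2.INTER_CUBIC) for q in(im,im2)]))
O=PC+[0,0,.063]+.023*hy+.084*ZZ
print("align",row(O,np.radians(85),yb,p,R0).round(3).tolist())
E
python3 look.py; ls pics
```

```text
red [278.929 289.286] 14 [-0.019  0.23 ] [-0.009  0.14 ]
red [281.917 305.271] 48 [-0.013  0.158] [-0.003  0.06 ]
grasp rel [-0.008  0.023  0.156] z [ 0.34  -0.011 -0.94 ] [-0.094 -0.719  0.55 ] 0.0 [-0.179  0.307 -0.36  -0.093 -0.562  0.214]
pail [[424.3, 188.6], [406.0, 278.6], [375.7, 167.1]]
reel []
pail [[285.6, 322.9], [343.2, 319.5], [208.9, 361.1], [324.2, 383.0]]
reel [[286.2, 320.1]]
rim px 104 266 306 291 328
sil side x 266 306 y 288 340 [285.5, 308.6]
align [-1.515, 1.004, 10.692, -0.26, -0.042, -0.194]
c1.png
c2.png
c3.png
c4.png
c5.png
l965.png
side.png
top.png
```

move_arm:
  deltas:
    - [[0, 0, 2, -0.05, -0.01, -0.04, 22], [-0.5, 0, 4, -0.1, -0.02, -0.08, 22], [-1, 0.5, 6, -0.15, -0.03, -0.12, 22], [-1, 1, 8, -0.2, -0.035, -0.16, 22], [-1.5, 1, 10.5, -0.26, -0.04, -0.19, 22], [-1.5, 1, 10.5, -0.26, -0.04, -0.19, 18], [-1.5, 1, 10.5, -0.26, -0.04, -0.19, 15], [-1.5, 1, 10.5, -0.26, -0.04, -0.19, 12], [-1.5, 1, 10.5, -0.26, -0.04, -0.19, 12]]

```text
t: 10.55
ee_pos: [0.5632, -0.2467, 0.1286]
eef_rot: [0.76, -0.649, 0.029, -0.033]
contact_force: [-0.7, -0.5, -0.6]
width: 0.0132
finger_force: 0.1
```

```bash
python3 look.py; ls pics
```

```text
red [280.308 281.   ] 13 [-0.016  0.261] [-0.006  0.176]
red [281.75 288.5 ] 16 [-0.013  0.231] [-0.003  0.141]
red [284.267 304.556] 45 [-0.008  0.159] [0.003 0.061]
grasp rel [-0.001  0.023  0.148] z [ 0.086  0.012 -0.996] [-0.028  0.313 -0.63 ] 0.14896621461957693 [-0.164  0.413 -0.192 -0.034 -0.884  0.342]
pail [[377.7, 167.8], [406.5, 280.5], [378.1, 213.3]]
reel [[380.3, 213.3]]
pail [[341.8, 318.8], [284.0, 323.6], [208.4, 358.6], [325.0, 382.8]]
reel [[285.7, 320.2], [247.4, 233.1]]
rim px 96 266 306 291 328
sil side x 266 306 y 281 340 [284.0, 309.4]
align [-0.037, -0.518, 0.585, 0.0, -0.002, -0.004]
c1.png
c2.png
c3.png
c4.png
c5.png
l1090.png
l965.png
side.png
top.png
```

View pics/l1090.png

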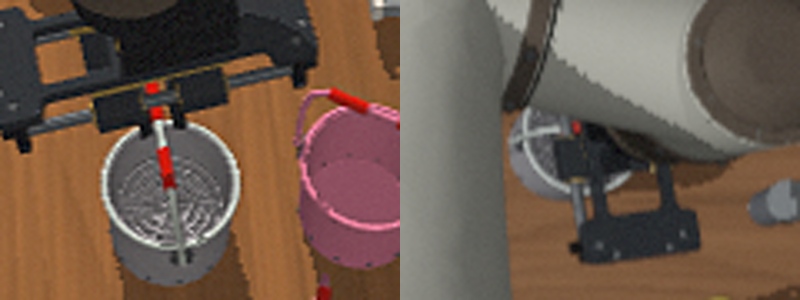

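The pail stands flat with its bail upright, and the fingers straddle the +y sleeve at crop (155,95). Now I'll grip it.

move_arm:
  deltas:
    - [[0, 0, 0, 0, 0, 0, 10], [0, 0, 0, 0, 0, 0, 9], [0, 0, 0, 0, 0, 0, 6], [0, 0, 0, 0, 0, 0, 0], [0, 0, 0, 0, 0, 0, 0], [0, 0, 0, 0, 0, 0, 0], [0, 0, 0, 0, 0, 0, 0]]
  squeeze: 45

```text
t: 11.6
ee_pos: [0.5639, -0.2467, 0.1285]
eef_rot: [0.76, -0.648, 0.029, -0.033]
contact_force: [-0.2, -0.9, 0.4]
width: 0.0066
finger_force: 44.9
```

```bash
python3 look.py
```

```text
red [281.273 280.818] 11 [-0.014  0.261] [-0.004  0.176]
red [283.083 287.917] 12 [-0.011  0.232] [-0.     0.143]
red [286.489 304.617] 47 [-0.003  0.157] [0.008 0.058]
grasp rel [-0.     0.023  0.147] z [ 0.086  0.012 -0.996] [ 0.684 -1.144  0.947] 44.88234221935272 [-0.163  0.414 -0.191 -0.034 -0.884  0.342]
pail [[404.2, 280.0], [376.2, 212.3], [374.8, 168.5]]
reel [[378.6, 215.7]]
pail [[283.6, 320.0], [342.5, 319.4], [322.9, 384.5], [207.7, 358.5]]
reel [[287.4, 319.3]]
rim px 104 266 306 291 328
sil side x 266 306 y 280 339 [287.1, 309.4]
align [-0.188, -0.027, 0.389, 0.0, -0.002, -0.004]
```

move_arm:
  deltas:
    - [[0, 0, -1, 0, 0, 0, 0], [0, 0, -2, 0, 0, 0, 0], [0, -0.3, -4, 0, 0, 0, 0], [0, -0.5, -7, 0, 0, 0, 0], [0, -1, -11, 0, 0, 0, 0], [0, -1.3, -15, 0, 0, 0, 0], [0, -1.7, -20, 0, 0, 0, 0], [0, -1.7, -20, 0, 0, 0, 0]]

```text
t: 12.75
ee_pos: [0.5644, -0.2468, 0.1497]
eef_rot: [0.76, -0.648, 0.03, -0.033]
contact_force: [-0.5, 0.6, -2.4]
width: 0.0066
finger_force: 44.9
```

```bash
python3 look.py;ls pics
```

```text
red [281.636 275.909] 11 [-0.014  0.279] [-0.004  0.196]
red [283.125 283.125] 16 [-0.011  0.251] [-0.     0.164]
red [286.792 300.   ] 48 [-0.003  0.177] [0.008 0.082]
grasp rel [-0.     0.023  0.168] z [ 0.086  0.012 -0.996] [-0.001 -0.105 -2.777] 44.88178074359894 [-0.163  0.393 -0.167 -0.033 -0.928  0.34 ]
pail [[375.2, 211.9], [404.8, 277.1]]
reel [[435.7, 231.7], [381.5, 213.0]]
pail [[322.5, 383.5], [208.9, 359.4], [341.2, 319.0], [283.9, 317.5]]
reel [[285.6, 316.7], [286.4, 169.6]]
rim px 102 266 307 286 324
sil side x 265 307 y 274 336 [286.0, 306.2]
align [-0.066, 1.683, 20.587, 0.0, -0.002, -0.004]
c1.png
c2.png
c3.png
c4.png
c5.png
l1090.png
l1195.png
l1310.png
l965.png
side.png
top.png
```

Weight is on the arm (−2.8 N) with no tilt. I'll plan the carry.

```bash
cat > plan.py <<'E'
from h import *
np.set_printoptions(precision=3,suppress=True)
sy=np.radians(4.7);sx=np.array([np.cos(sy),np.sin(sy),0]);s_y=np.array([-sx[1],sx[0],0]);SO=np.array([.6145,.222,0])
s,p,R0=now();P=np.radians(85)
def tgt(x,z,off=.023): return SO+x*sx+off*s_y+z*ZZ
E
python3 - <<'E'
from plan import *
g=p-.019*R0[:,2];print(row(g+[0,0,.09],P,yb,p,R0))
a=g+[0,0,.09];b=tgt(-.065,.258)
for k in(.25,.5,.75,1):print(row(a+k*(b-a),P,yb+k*(sy-yb),p,R0))
E
```

```text
[  0.077  -7.775 -89.665   0.001  -0.002  -0.004]
[-120.535  -23.407  -88.669    0.001    0.       0.016]
[-241.146  -39.038  -87.674    0.001    0.002    0.036]
[-361.758  -54.669  -86.678    0.001    0.004    0.056]
[-482.37   -70.299  -85.682    0.001    0.005    0.076]
```

move_arm:
  deltas:
    - [[0, -0.5, -5, 0, 0, 0, 0], [0, -1.5, -15, 0, 0, 0, 0], [0, -2.5, -28, 0, 0, 0, 0], [0, -4, -44, 0, 0, 0, 0], [0, -5, -60, 0, 0, 0, 0], [0, -6.5, -74, 0, 0, 0, 0], [0, -7.5, -84, 0, 0, 0, 0], [-3, -8, -89, 0, 0, 0, 0], [-10, -9, -89.5, 0, 0, 0.002, 0], [-22, -10.5, -89.5, 0, 0, 0.004, 0], [-40, -13, -89.3, 0, 0, 0.007, 0], [-62, -16, -89, 0, 0, 0.01, 0]]

```text
t: 14.3
ee_pos: [0.5614, -0.1828, 0.2373]
eef_rot: [0.757, -0.653, 0.028, -0.032]
contact_force: [0.3, 0.7, -3.0]
width: 0.0066
finger_force: 44.9
```

```bash
python3 - <<'E'
from plan import *
print(s["contact_force"],p,s["width"])
g=p-.019*R0[:,2];b=tgt(-.065,.258);y0=np.arctan2(R0[1,2],R0[0,2]);print(np.degrees(y0))
for k in(.5,1):print(row(g+k*(b-g),P,yb+.0+(k)*(sy-yb),p,R0))
E
```

```text
[ 0.315  0.655 -3.014] [ 0.561 -0.183  0.237] 0.006607308556327148
8.624862610485595
[-209.874  -25.112    1.318    0.002    0.002    0.025]
[-419.728  -50.176    2.637    0.002    0.006    0.065]
```

move_arm:
  deltas:
    - [[-25, -3, 0, 0, 0, 0.004, 0], [-62, -7, 0, 0, 0, 0.01, 0], [-104, -12, 0.5, 0, 0, 0.016, 0], [-146, -17, 1, 0, 0, 0.023, 0], [-188, -22, 1, 0, 0, 0.03, 0], [-230, -27, 1.5, 0, 0, 0.036, 0], [-272, -32, 2, 0, 0, 0.042, 0], [-314, -37, 2, 0, 0, 0.05, 0], [-352, -42, 2.5, 0, 0, 0.056, 0], [-386, -46, 2.5, 0, 0, 0.06, 0], [-408, -49, 2.5, 0, 0, 0.063, 0], [-420, -50, 2.5, 0, 0, 0.065, 0]]

```text
t: 15.5
ee_pos: [0.5484, 0.2413, 0.239]
eef_rot: [0.736, -0.676, 0.027, -0.033]
contact_force: [-1.5, -0.5, -2.5]
width: 0.007
finger_force: 44.9
```

move_arm:
  deltas:
    - [[0, 0, 0, 0, 0, 0, 0], [0, 0, 0, 0, 0, 0, 0], [0, 0, 0, 0, 0, 0, 0]]

```text
t: 15.8
ee_pos: [0.5494, 0.2376, 0.24]
eef_rot: [0.735, -0.677, 0.027, -0.033]
contact_force: [-0.0, -0.2, -2.6]
width: 0.0073
finger_force: 44.9
```

```bash
python3 - <<'E'
from plan import *
print(s["contact_force"],p,s["joints"])
S=cam("side");T=cam("top")
def crop(p,x0,y0,x1,y1):
    return cv2.resize(np.ascontiguousarray(p["pixels"][y0:y1,x0:x1,::-1]),(400,300),interpolation=cv2.INTER_CUBIC)
g=p-.019*R0[:,2];print("grasp",g,"bailmid proj side",proj(S,g-.023*s_y),"pivot mid",proj(S,g-.023*s_y-.084*ZZ),"hook tip",proj(S,SO-.015*sx+.236*ZZ))
print("red",[(c,st[4],onplane(S,c,0)) for c,st in reds(S,240,70,330,150)])
cv2.imwrite("pics/c6.png",np.hstack([crop(S,240,70,360,160),crop(T,130,130,250,220)]))
for x,z in((-.065,.256),(0,.256),(0,.24)):print(x,z,row(tgt(x,z),P,sy,p,R0))
E
```

```text
[-0.024 -0.214 -2.609] [0.549 0.238 0.24 ] [ 0.703  0.285 -0.116  0.052 -1.097 -0.643]
grasp [0.548 0.237 0.259] bailmid proj side [268.655 106.286] pivot mid [269.336 130.898] hook tip [287.57  111.143]
red [(array([266.5,  98.7]), np.int32(20), array([-0.027,  0.653])), (array([268.875, 110.667]), np.int32(24), array([-0.025,  0.636]))]
-0.065 0.256 [-2.054 -0.024  2.938  0.001  0.005 -0.   ]
0 0.256 [ -2.039 -64.783   8.529   0.001   0.005  -0.   ]
0 0.24 [ -1.962 -63.407  24.469   0.001   0.005  -0.   ]
```

View pics/c6.png

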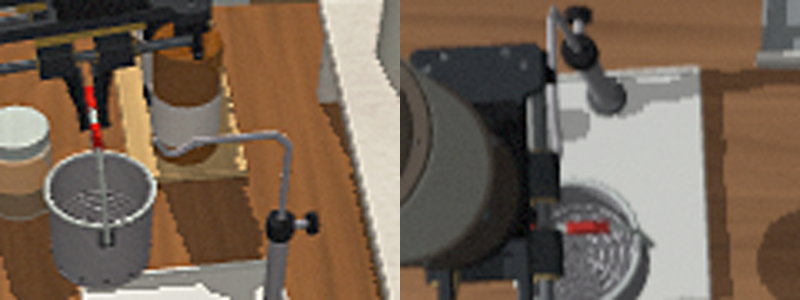

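The side crop shows the pail hanging upright left of the hook, with its bar at crop (95,120) and the hook dip at (175,150). The grip width rose by 0.7 mm, so I'll check for creep or tilt.

```bash
python3 - <<'E'
from plan import *
S=cam("side");T=cam("top");s,p,R0=now();g=p-.019*R0[:,2]
a=reds(T,165,185,205,210);b=reds(S,240,70,330,150);print([(c,st) for c,st in a],[(c,st) for c,st in b])
for off in(-.036,-.023,-.01,.01,.036):print(off,"side",proj(S,g+(off-.023)*s_y),"top",proj(T,g+(off-.023)*s_y))
u=max(a,key=lambda q:q[1][4])[0];v=max(b,key=lambda q:q[0][1])[0]
x=tri((T,u),(S,v));print(x,(x[0]-g)@s_y,(x[0]-g)@sx,x[0][2]-g[2],s["width"])
print("pail",[np.round(r["point"],1).tolist() for r in place_of(S,"pail")],[np.round(r["point"],1).tolist() for r in place_of(T,"pail")],proj(S,g-.023*s_y-.147*ZZ),proj(T,g-.023*s_y-.147*ZZ))
E
```

```text
[(array([185.389, 197.556]), array([180, 196,  13,   4,  36], dtype=int32))] [(array([266.579,  98.684]), array([265,  96,   4,   7,  19], dtype=int32)), (array([268.783, 110.565]), array([267, 107,   5,   8,  23], dtype=int32))]
-0.036 side [270.395 115.023] top [193.023 197.345]
-0.023 side [269.795 111.771] top [186.731 197.718]
-0.01 side [269.204 108.568] top [180.434 198.091]
0.01 side [268.311 103.732] top [170.737 198.665]
0.036 side [267.181  97.608] top [158.113 199.412]
(array([0.55 , 0.194, 0.262]), [0.0011238780653127019, 0.0011238780653126438]) -0.04387647698144048 -0.0012277232424480443 0.002758391847118513 0.006859038535036494
pail [[324.5, 383.7], [209.4, 360.6], [340.2, 321.8]] [[405.1, 277.9], [375.6, 167.0], [428.7, 190.5], [188.1, 208.8]] [269.89  147.469] [188.316 210.529]
```

move_arm:
  deltas:
    - [[0, -5, 0.5, 0, 0, 0, 0], [0, -13, 1, 0, 0, 0, 0], [-1, -22, 2, 0, 0, 0, 0], [-1, -32, 2.5, 0, 0, 0, 0], [-1, -42, 3.5, 0, 0, 0, 0], [-1, -51, 4, 0, 0, 0, 0], [-1, -58, 5, 0, 0, 0, 0], [-1, -63, 5.5, 0, 0, 0, 0], [-1, -65, 6, 0, 0, 0, 0], [-1, -65, 6, 0, 0, 0, 0], [-1, -65, 6, 0, 0, 0, 0]]

```text
t: 17.2
ee_pos: [0.6143, 0.2452, 0.2397]
eef_rot: [0.735, -0.676, 0.027, -0.033]
contact_force: [-0.5, 0.9, -2.7]
width: 0.007
finger_force: 44.9
```

```bash
cat > hk.py <<'E'
from plan import *
S=cam("side");T=cam("top");s,p,R0=now();g=p-.019*R0[:,2]
m=g-.023*s_y
print("t",s["t"],"F",s["contact_force"],"grasp",g,"mid in stand",(m-SO)@sx,(m-SO)@s_y,g[2],"w",s["width"])
print("side proj mid",proj(S,m),"dip h.21",proj(S,SO+.21*ZZ),"dip h.22",proj(S,SO+.22*ZZ), "red side",[(c.round(1).tolist(),st[4]) for c,st in reds(S,260,70,340,150)],"pred",proj(S,g-.046*s_y),proj(S,g+.0115*s_y))
im=S["pixels"][70:148,250:354,::-1];im2=T["pixels"][125:203,130:234,::-1]
cv2.imwrite("pics/h%d.png"%int(s["t"]*100),np.hstack([cv2.resize(np.ascontiguousarray(q),(400,300),interpolation=cv2.INTER_CUBIC) for q in(im,im2)]))
E
python3 hk.py
```

```text
t 17.3 F [-0.366 -0.452 -2.549] grasp [0.613 0.245 0.259] mid in stand -9.921802638124052e-06 7.481913575489088e-05 0.2588283006939178 w 0.007065687314851638
side proj mid [293.351 103.669] dip h.21 [292.936 118.338] dip h.22 [293.02  115.418] red side [([291.1, 96.2], np.int32(20)), ([293.6, 107.9], np.int32(18))] pred [294.71  109.235] [291.379  95.588]
```

move_arm:
  deltas:
    - [[0, 0.3, 4, 0, 0, 0, 0], [0, 0.8, 9, 0, 0, 0, 0], [0, 1.2, 14, 0, 0, 0, 0], [0, 1.7, 19, 0, 0, 0, 0], [0, 2, 24, 0, 0, 0, 0], [0, 2.4, 28, 0, 0, 0, 0], [0, 2.6, 30, 0, 0, 0, 0], [0, 2.6, 30, 0, 0, 0, 0], [0, 2.6, 30, 0, 0, 0, 0]]

```text
t: 18.2
ee_pos: [0.6147, 0.2455, 0.2098]
eef_rot: [0.735, -0.676, 0.028, -0.034]
contact_force: [-0.1, -0.6, -2.9]
width: 0.0068
finger_force: 44.9
```

```bash
python3 hk.py; ls pics|grep ^h
```

```text
t 18.3 F [-0.929  0.517 -1.676] grasp [0.613 0.245 0.229] mid in stand 0.0004506935417977168 0.00030442935533682734 0.22889024417901527 w 0.0067354425592700785
side proj mid [293.246 112.701] dip h.21 [292.936 118.338] dip h.22 [293.02  115.418] red side [([290.8, 105.5], np.int32(17)), ([293.8, 117.0], np.int32(20))] pred [294.574 118.265] [291.316 104.616]
h1730.png
h1830.png
```

View the last allowed picture before the final lowering.

View pics/h1830.png

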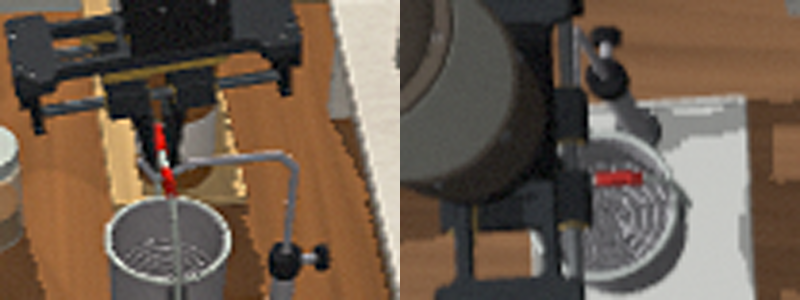

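move_arm:
  deltas:
    - [[0, 0.1, 1, 0, 0, 0, 0], [0, 0.2, 2, 0, 0, 0, 0], [0, 0.25, 3, 0, 0, 0, 0], [0, 0.25, 3, 0, 0, 0, 0], [0, 0.25, 3, 0, 0, 0, 0]]

```text
t: 18.8
ee_pos: [0.6145, 0.2454, 0.2065]
eef_rot: [0.735, -0.676, 0.027, -0.034]
contact_force: [0.1, 0.5, -2.8]
width: 0.0067
finger_force: 44.9
```

The picture shows the bar at crop (165,170), above the dip between the hook tip (150,165) and the arm. The bare middle is in the hook plane. I'll keep easing it down.

move_arm:
  deltas:
    - [[0, 0.1, 1, 0, 0, 0, 0], [0, 0.2, 2, 0, 0, 0, 0], [0, 0.2, 2, 0, 0, 0, 0], [0, 0.2, 2, 0, 0, 0, 0]]

```text
t: 19.2
ee_pos: [0.6144, 0.2454, 0.2045]
eef_rot: [0.735, -0.676, 0.027, -0.034]
contact_force: [-0.5, -0.4, -4.0]
width: 0.007
finger_force: 44.9
```

move_arm:
  deltas:
    - [[0, 0.1, 1, 0, 0, 0, 0], [0, 0.2, 2, 0, 0, 0, 0], [0, 0.2, 2, 0, 0, 0, 0], [0, 0.2, 2, 0, 0, 0, 0]]

```text
t: 19.6
ee_pos: [0.6145, 0.2454, 0.2025]
eef_rot: [0.735, -0.676, 0.027, -0.034]
contact_force: [0.4, 0.5, -2.3]
width: 0.0072
finger_force: 44.9
```

move_arm:
  deltas:
    - [[0, 0.1, 1, 0, 0, 0, 0], [0, 0.1, 1, 0, 0, 0, 0], [0, 0.1, 1, 0, 0, 0, 0]]

```text
t: 19.9
ee_pos: [0.6144, 0.2454, 0.2015]
eef_rot: [0.735, -0.676, 0.027, -0.034]
contact_force: [-0.1, -0.0, -2.6]
width: 0.007
finger_force: 44.9
```

```bash
cat > f.py <<'E'
from plan import *
F=[]
for i in range(6):
    read_camera("side");F.append(state()["contact_force"])
s,p,R0=now();g=p-.019*R0[:,2];print(np.mean(F,0),np.std(F,0),"torque",s["torque"],g,s["width"])
E
python3 f.py;python3 hk.py
```

```text
[ 0.07   0.236 -3.077] [0.401 0.251 0.53 ] torque [ 0.03   0.362 -0.04 ] [0.613 0.245 0.221] 0.007081696752308897
t 20.3 F [-0.367  0.805 -3.24 ] grasp [0.613 0.245 0.221] mid in stand 0.00022765040783570981 0.0002485449541380253 0.22053051051556152 w 0.006697013116647393
side proj mid [293.094 115.195] dip h.21 [292.936 118.338] dip h.22 [293.02  115.418] red side [([290.8, 108.0], np.int32(16)), ([293.3, 119.2], np.int32(22))] pred [294.413 120.76 ] [291.178 107.109]
```

move_arm:
  deltas:
    - [[0, 0.1, 1, 0, 0, 0, 0], [0, 0.2, 2, 0, 0, 0, 0], [0, 0.2, 2, 0, 0, 0, 0], [0, 0.2, 2, 0, 0, 0, 0]]

```text
t: 20.7
ee_pos: [0.6147, 0.2456, 0.2005]
eef_rot: [0.735, -0.676, 0.028, -0.034]
contact_force: [-0.7, -0.2, 2.1]
width: 0.0068
finger_force: 44.9
```

```bash
python3 f.py
```

```text
[-0.898 -0.398  2.758] [0.523 0.398 0.738] torque [-0.09   0.54  -0.022] [0.613 0.245 0.219] 0.006641678488529637
```

The hook carries the weight: bar axis at 0.2195 m, so the dip is at about 0.2145 m. I'll ease back to zero load, then open.

move_arm:
  deltas:
    - [[0, 0, -0.5, 0, 0, 0, 0], [0, 0, -0.5, 0, 0, 0, 0]]

```text
t: 21.2
ee_pos: [0.6147, 0.2455, 0.2003]
eef_rot: [0.735, -0.676, 0.028, -0.034]
contact_force: [0.0, -0.8, 2.9]
width: 0.0065
finger_force: 44.9
```

```bash
python3 f.py; python3 hk.py
```

```text
[-0.19   0.     3.045] [0.409 0.613 0.532] torque [-0.066  0.184 -0.045] [0.613 0.245 0.219] 0.006828632167069298
t 21.6 F [-0.164 -0.366  3.21 ] grasp [0.613 0.245 0.219] mid in stand 0.000397583229908425 0.00032633833805218625 0.2191621859214778 w 0.007076332769867783
side proj mid [293.141 115.573] dip h.21 [292.936 118.338] dip h.22 [293.02  115.418] red side [([290.9, 108.2], np.int32(17)), ([293.3, 119.3], np.int32(21))] pred [294.459 121.137] [291.226 107.488]
```

move_arm:
  deltas:
    - [[0, 0, -0.4, 0, 0, 0, 0], [0, 0, -0.4, 0, 0, 0, 0], [0, 0, -0.4, 0, 0, 0, 0]]
  squeeze: 8

```text
t: 21.9
ee_pos: [0.6139, 0.2454, 0.2]
eef_rot: [0.735, -0.676, 0.027, -0.033]
contact_force: [-1.5, 0.2, 1.2]
width: 0.008
finger_force: 8.0
```

```bash
python3 f.py
```

```text
[-1.202  0.698  0.664] [0.467 0.204 0.31 ] torque [ 0.166  0.667 -0.014] [0.612 0.245 0.219] 0.00797581463804876
```

move_arm:
  deltas:
    - [[0, 0, 0, 0, 0, 0, 7], [0, 0, 0, 0, 0, 0, 8], [0, 0, 0, 0, 0, 0, 9], [0, 0, 0, 0, 0, 0, 11], [0, 0, 0, 0, 0, 0, 14], [0, 0, 0, 0, 0, 0, 18], [0, 0, 0, 0, 0, 0, 22], [0, 0, 0, 0, 0, 0, 26]]
  squeeze: 5

```text
t: 23.0
ee_pos: [0.6144, 0.2454, 0.2005]
eef_rot: [0.735, -0.676, 0.027, -0.034]
contact_force: [0.3, -0.4, 0.1]
width: 0.023
finger_force: 0.0
```

```bash
python3 f.py; python3 hk.py; python3 - <<'E'
from plan import *
S=cam("side");T=cam("top")
for th in("pail","reel","bail_top"):
    print(th,[np.round(r["point"],1).tolist() for r in place_of(S,th)],[np.round(r["point"],1).tolist() for r in place_of(T,th)])
print(proj(S,SO+.0725*ZZ),proj(T,SO+.0725*ZZ))
E
```

```text
[-0.159  0.065  0.145] [0.476 0.756 0.427] torque [-0.014  0.222  0.006] [0.613 0.245 0.219] 0.02556327725088428
t 23.4 F [-0.057  0.889  0.329] grasp [0.613 0.245 0.219] mid in stand 0.00010971149275252193 0.00026195765933712504 0.21935924195649684 w 0.026032046195190083
side proj mid [293.04 115.54] dip h.21 [292.936 118.338] dip h.22 [293.02  115.418] red side [([290.5, 108.5], np.int32(19)), ([293.0, 119.2], np.int32(22))] pred [294.357 121.104] [291.127 107.454]
pail [[209.1, 359.1], [323.6, 385.9], [341.1, 318.7], [289.3, 155.5]] [[184.5, 189.4], [375.5, 164.2], [427.7, 188.8], [405.1, 281.6]]
reel [[288.4, 152.3]] [[189.2, 186.0]]
bail_top [[197.9, 331.4], [290.3, 115.8], [348.1, 290.8], [328.6, 361.0], [288.7, 169.7]] [[447.4, 172.0], [277.7, 171.1], [178.4, 172.4], [186.7, 188.2], [387.8, 143.9], [425.2, 282.0]]
[291.882 154.779] [189.639 187.828]
```

It's hanging free in place. I'll withdraw straight up.

move_arm:
  deltas:
    - [[0, -0.3, -4, 0, 0, 0, 26], [0, -0.8, -10, 0, 0, 0, 26], [0, -1.5, -20, 0, 0, 0, 26], [0, -2.5, -32, 0, 0, 0, 26], [0, -4, -50, 0, 0, 0, 26], [0, -6, -75, 0, 0, 0, 26], [0, -8, -100, 0, 0, 0, 26], [0, -9, -120, 0, 0, 0, 26], [0, -9, -120, 0, 0, 0, 26], [0, -9, -120, 0, 0, 0, 26]]

```text
t: 24.8
ee_pos: [0.6129, 0.2448, 0.3216]
eef_rot: [0.735, -0.676, 0.027, -0.034]
contact_force: [-1.2, 0.1, -0.5]
width: 0.0261
finger_force: 0.0
```

```bash
python3 hk.py; python3 - <<'E'
from plan import *
S=cam("side");T=cam("top")
print("red top",[(c.round(1).tolist(),st[4]) for c,st in reds(T,150,160,210,200)])
a=sorted([c for c,st in reds(T,150,160,210,200)],key=lambda c:c[0]);b=sorted([c for c,st in reds(S,260,90,340,150)],key=lambda c:c[1])
for u,v in zip(a,b):
    x=tri((T,u),(S,v));print(x,((x[0]-SO)@sx,(x[0]-SO)@s_y))
for th in("pail","reel","canister_a","loupe","jar","opener"):
    print(th,[np.round(r["point"],1).tolist() for r in place_of(S,th)],[np.round(r["point"],1).tolist() for r in place_of(T,th)])
E
```

```text
t 24.9 F [-0.715  0.453 -0.716] grasp [0.611 0.244 0.339] mid in stand -0.0018150359575247767 -0.000495243804690863 0.33868836329019103 w 0.02597221544580121
side proj mid [293.423  77.581] dip h.21 [292.936 118.338] dip h.22 [293.02  115.418] red side [([298.6, 83.9], np.int32(14)), ([290.5, 108.5], np.int32(19)), ([293.1, 119.4], np.int32(22))] pred [294.865  83.123] [291.332  69.551]
red top [([187.2, 172.5], np.int32(43)), ([170.0, 173.5], np.int32(12))]
(array([0.609, 0.236, 0.233]), [0.00048370064196586496, 0.00048370064196579714]) (np.float64(-0.004455194509260728), np.float64(0.013977630088591864))
(array([0.614, 0.2  , 0.225]), [0.000762469096728917, 0.0007624690967287177]) (np.float64(-0.00249106152813688), np.float64(-0.021480980923268212))
pail [[288.8, 152.4], [207.9, 358.7], [342.8, 318.9], [320.4, 385.2]] [[426.4, 187.3], [376.7, 166.7], [408.0, 278.8], [187.7, 188.1]]
reel [[290.3, 152.2]] [[192.3, 185.0], [277.7, 246.7]]
canister_a [[291.3, 235.8]] [[283.1, 197.8], [439.1, 231.9]]
loupe [[246.8, 233.4]] [[276.0, 248.2], [438.9, 231.4]]
jar [[249.2, 132.0]] [[115.3, 241.5]]
opener [[322.5, 230.7], [246.0, 231.8]] [[278.5, 170.7]]
```

The pail is still hanging in the same place with its bar in the dip and the reel in it. Nothing else has moved, so I'm handing in.

```bash
python3 -c "
from rig import *
print(hand_in())"
```

```text
the job is handed in; nothing more can be done
None
```

The pail, with the reel in it, hangs by the middle of its upright bail in the dip of the hook, set down gently and released, and the other things are where they were; however, while I raised the bail the pail briefly tipped about 10–20° before I eased it back flat, which breaks "do not tip".

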